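Screw the lid onto the sweet jar

ROBOT

A 6-joint arm with a two-finger parallel gripper is mounted at the origin on the work surface. World frame = base frame: x ahead of the robot, y to its left, z up, the work surface at z = 0. Lengths are in m, angles in rad, forces in N, time in s.
With the tool pointing down it reaches from about 0.3 to 0.875 m from the base axis. Payload 6.4 kg.
Tool frame: the origin (TCP) lies midway between the tips of the shut fingers; the grasp point (between the pads) lies 19 mm behind it; z points along the fingers, y is the direction in which the jaws open and shut (so a half turn about z gives the same grasp; the last joint's range is limited). The gripper opens to 85 mm and grips with 20 to 120 N. Pads are 22 mm wide; open, the fingers measure 114 mm over their backs; the gripper's body (76 mm by 85 mm) begins 54 mm behind the grasp point. The pads swing forward as they close: fully open they stand 13 mm farther back than shut.
Start: joints at [1.108, 0.181, 1.607, -0, 1.354, -0.206], TCP at [0.146, 0.556, 0.231] pointing down, gripper open.
Joint ranges: [-2.99, 2.99], [-0.89, 2.07], [0.3, 2.58], [-1.14, 4.28], [0, 2.63], [-3.12, 3.12]. Speed limits (rad/s): [2.57, 2.57, 3.01, 3.14, 3.14, 3.14].

INTERFACE

Orientations are given as a unit quaternion [w, x, y, z].
In Python, from bench import ctrl gives the robot as it stands.
- The arm moves only by the tool apply_moves, never from a script. Its argument "plan" is a list of rows, each an object with "translation": the shift along the tool's x, y, z in m, a list of three; "angular": the turn, a rotation vector about the tool's x, y, z in rad, a list of three; "hand": the finger opening in m, from 0 to 0.0854. In form: [{"translation": [x, y, z], "angular": [rx, ry, rz], "hand": hand}, ...]. A call has 1 to 10 rows; each row shifts and turns the commanded pose from where the row before left it, along the tool's axes as they then stand; what a row does not reach is not made up. A row lasts 1/8 s, in which the tool goes at most 62.5 mm and 10.7 degrees, less where a joint would pass 70% of its speed; a pose out of reach is approached as far as the arm can. A call with a gripper value outside its range is refused whole. The fingers move at their own pace and stop on an object; the grip force is fixed at half the most. Time passes only in rows, so rows that do not move let the fingers close. It gives the time, the measured TCP pose, the force and the opening at its end, in the units of the state.
- ctrl.get_obs(): the state, without advancing time (a new reading comes with each control period).
- ctrl.camera(name): name is "side" or "top"; returns a dict with "img" (420x560x3 uint8, red, green, blue), "K" (3x3 intrinsics, pixels), "eye" and "orientation" of the camera in the world. Camera axes: x right, y up, looking along -z (the intrinsics and any distortion apply to the point x, -y, -z); pixel columns grow to the right and rows downward; lengths in m; the calibration is good to about 2 mm. A picture is of the moment at which its call begins. There is no depth.
- ctrl.hand_in(): hands the job in, once; it reports no verdict.
The state is a dict: "time_s": time; "q": joint angles; "dq": joint speeds; "joint_efforts": joint torques, N m; "eef_pos": TCP position; "eef_rot": TCP orientation; "wrist_force": force on the tool from outside, world axes, zero at the start; "torque": the same for the moment, N m; "opening": opening from 0.0 (shut) to 1.0 (fully open).
Only numpy, scipy, OpenCV 4.12 (cv2) and the standard library are available. Lean on these libraries where they do the work, as an engineer would, in place of code of your own. Each camera call takes 0.05 s, during which the arm holds its last target.

TASK

The open sweet jar is clamped in the one-handed preparation board; pick up its lid and screw it on. Set the lid level on the neck and, pressing only lightly, turn it backwards (anticlockwise from above) until you feel it drop off the thread start, then turn it forwards (clockwise) until it is fully home and just finger-tight, so that the residents can open it again, and let go. Never force it down on the thread, and leave the other things on the table where they are.

Things in the scene. Friction and masses are not known exactly. Their poses are not given: they have to be found in the camera images.
- holder: one-handed preparation board, fixed: white slab 180 (x) x 260 (y) mm, top 16 mm above the table, with two white padded jaws (up to 52 mm above the table) clamping the jar firmly, and a clamp screw with a small black star knob beyond the +y jaw. Origin under the slab's centre, z up. The jar's axis stands 30 mm from it towards the board's -y
- jar_mid (a point): middle of the clamped glass jar of boiled sweets, 58 mm above its foot and below its rim; body 76 mm wide up to 78 mm above its foot, then a shoulder up to 92 mm and the neck. How the jar is turned in the jaws, and so where its thread starts lie, is not measured: it has to be felt. The orientation given is the board's
- mouth (a point): centre of the jar's open rim, on its axis, 132 mm above the table, z up. Neck 43 mm wide, right-handed glass thread of four starts (49 mm over the ribs), starts 3 mm below the rim, lead 24 mm a turn = 3.8 mm per rad, 6 mm from rib to rib. A level lid set down on it comes to rest with its middle between 3.3 mm below and 2.7 mm above this point, by its chance angle
- lid_high (a point): on the jar's axis, 2.7 mm above the rim: where the lid's middle is at the top of the thread starts. Turned backwards (anticlockwise from above) on the neck the lid climbs 3.8 mm per rad to here, within a quarter turn, and then drops 6 mm off the starts if it is lightly pressed. A lid that falls within the first 0.2 rad had only half caught on a start: turn on backwards to the next drop
- lid_home (a point): on the jar's axis, 8 mm below the rim: where the lid's middle is when fully home. Turned clockwise after the drop it goes down 3.8 mm per rad (1 mm of play) and, if pressed, meets the rim after about 1.2 rad; about 0.5 rad more takes up the play and it stops: 0.15 to 0.4 N m makes it finger-tight, over 0.5 N m is too tight. The thread holds the lid when let go at any turn
- lid: the jar's own screw lid, loose, grey ribbed plastic, 58 mm wide, 22 mm high, 28 to 56 g, lying open side down on the table; of three grey lids it is the middle size (others 80 and 38 mm). Origin at the centre of its lower edge, z up. Four lugs inside, a quarter turn apart; the flared skirt slips over the neck when within about 1.5 mm of its axis
- lid_mid (a point): centre of the jar's lid, half-way up: 11 mm above its lower edge and 11 mm below its flat top, z up. 3 to 5 N of downward pressing is enough to feel the thread; over 20 N between lid and neck before the lid is down would chip the thread, so set it down slowly (10 mm/s or less) and follow its rise and fall
- lid_large_mid (a point): middle of another grey lid lying on the table, 80 mm wide, 18 mm high: leave alone
- lid_small_mid (a point): middle of another grey lid lying on the table, 38 mm wide, 18 mm high: leave alone
- tumbler_mid (a point): middle of a glass tumbler, 70 mm wide, 100 mm high: leave alone
- cream_jar_mid (a point): middle of a closed cosmetic cream jar with a brass-coloured lid, 62 mm wide, 48 mm high: leave alone
- mug_mid (a point): middle of a white mug, 80 mm wide, 90 mm high: leave alone
There are look-alikes about, which are no part of the job. Leave any orange or purple look-alike of the lid alone.

How it is judged:
On the way, in this order (a step that is already met when the one before it is completed fails the run):
1. the lid, turned backwards on the neck, rides up to the top of the thread starts (its middle 1.2 to 3.6 mm above the rim, bearing on the jar, level and centred) (z of lid_mid in the frame of mouth between 0.0012 and 0.0036 m and contact force between lid and holder above 0.2 N and horizontal distance between lid_mid and mouth below 0.003 m and angle between lid_mid's own z axis and vertical below 0.08 rad), for 0.08 s.
2. it drops off the thread starts into the thread (its middle 1.5 to 5.5 mm below the rim, level and centred) (z of lid_mid in the frame of mouth between -0.0055 and -0.0015 m and horizontal distance between lid_mid and mouth below 0.003 m and angle between lid_mid's own z axis and vertical below 0.08 rad), for 0.04 s.
At the end, for the whole second after the job is handed in: The lid is screwed fully home on the jar: its middle at least 6.8 mm below the rim plane (8 mm when home), bearing on rim and thread with over 5 N (tight, not loose), within 2.5 mm of the jar's axis, level to 0.05 rad, at rest and released (z of lid_mid in the frame of mouth below -0.0068 m and contact force between lid and holder above 5 N and horizontal distance between lid_mid and mouth below 0.0025 m and angle between lid_mid's own z axis and vertical below 0.05 rad and linear speed of lid below 0.01 m/s and angular speed of lid below 0.1 rad/s); the robot touches nothing.
It fails at once if the lid is overtightened: it bears on rim and thread with more than 160 N in all (about 0.6 N m) (contact force between lid and holder above 160 N).
It fails at once if the lid is forced against the neck or the thread with more than 20 N before it is down (its middle higher than 6 mm below the rim) (contact force between lid and holder above 20 N and z of lid_mid in the frame of mouth above -0.006 m).
It fails at once if one of the other lids, the tumbler, the cream jar or the mug is moved by more than 30 mm (distance of any of lid_large_mid, lid_small_mid, tumbler_mid, cream_jar_mid, mug_mid from where it was at the start of the episode above 0.03 m).
It also fails if it takes over 64 s, if anything falls off the work surface, if the arm or the gripper's body presses on something with over 40 N, if the wrist force passes 120 N, or if a joint passes its speed limit or range.

## Working session

There is one attempt and no reset: what is moved stays moved. The work goes in short steps, Python scripts to look and compute and a tool call to move; the robot and the scene stay as the last step left them, time stands still between calls to the robot, and variables do not carry over. Pictures are saved under pics/ and viewed, and the job is handed in when it is done.

Besides the shell and the picture viewer there is one more tool, called after ">>>" as a command line: name --argument value ..., lists and objects as JSON in quotes. apply_moves: Moves the arm, as the interface text tells. Its arguments: {"type":"object","properties":{"plan":{"type":"array","items":{"type":"object","properties":{"translation":{"type":"array","items":{"type":"number"}},"angular":{"type":"array","items":{"type":"number"}},"hand":{"type":"number"}}}}},"required":["plan"]}

```bash
ls; mkdir -p pics; python3 - <<'E'
from bench import ctrl
import cv2
o=ctrl.get_obs()
for k,v in o.items(): print(k,v)
for n in("top","side"):
    c=ctrl.camera(n); cv2.imwrite(f"pics/{n}0.png",c["img"][:,:,::-1]); print(n,c["K"],c["eye"],c["orientation"],[k for k in c])
E
```

```text
pics
time_s 0.0
q [ 1.10770261e+00  1.81581671e-01  1.60802820e+00 -3.26745396e-06
  1.35376950e+00 -2.06307693e-01]
dq [ 0.00024368  0.00096758  0.00052569  0.00093468  0.00076233 -0.00108008]
joint_efforts [-7.62113850e-04 -4.44884098e+01 -3.51328933e+01 -3.18606180e-04
  9.36609576e-03  7.40711300e-06]
eef_pos [0.14576889 0.55564062 0.23035154]
eef_rot [-2.91950663e-04  1.28040146e-01  9.91768583e-01 -8.44311780e-04]
wrist_force [-0.44953286 -0.06271278  0.31086503]
torque [-0.04687115 -0.02820254 -0.01279104]
opening 1.0015236017992584
top [[494.57564334   0.         276.34364313]
 [  0.         494.57564334 211.47241062]
 [  0.           0.           1.        ]] [0.50626409 0.02334012 1.58739487] [ 0.71616961  0.01921799 -0.02475546 -0.69722229] ['img', 'K', 'eye', 'orientation']
side [[424.0612934    0.         276.28576584]
 [  0.         424.0612934  216.63055871]
 [  0.           0.           1.        ]] [ 0.15270871 -0.52505661  0.87958637] [ 0.88883759  0.34090235 -0.11943916 -0.28193547] ['img', 'K', 'eye', 'orientation']
```

View pics/top0.png

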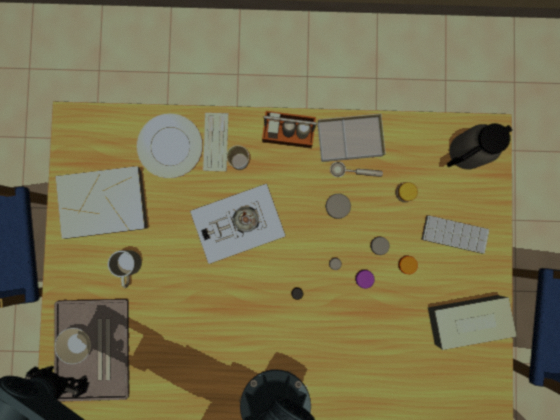

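View pics/side0.png

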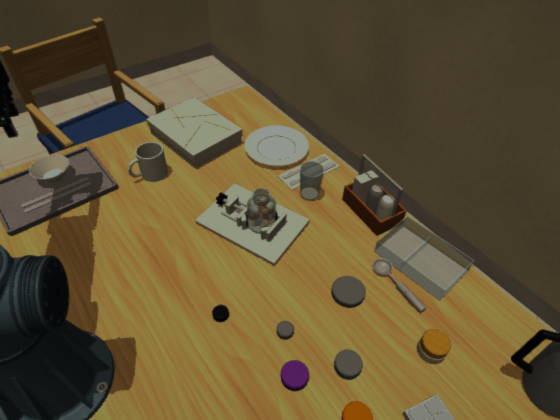

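```bash
cat > h.py <<'E'
import numpy as np, cv2
from scipy.spatial.transform import Rotation as R
from bench import ctrl
def cam(n):
    c=ctrl.camera(n); w,x,y,z=c["orientation"]; c["R"]=R.from_quat([x,y,z,w]).as_matrix(); return c
def ray(c,u,v):
    K=c["K"]; d=np.array([(u-K[0,2])/K[0,0],-(v-K[1,2])/K[1,1],-1.]); return np.array(c["eye"]),c["R"]@d
def plane(c,u,v,z):
    e,d=ray(c,u,v); return e+d*(z-e[2])/d[2]
def proj(c,p):
    q=c["R"].T@(np.array(p)-c["eye"]); K=c["K"]; return np.array([K[0,2]+K[0,0]*q[0]/-q[2],K[1,2]+K[1,1]*(-q[1])/-q[2]])
def crop(c,u,v,r,f,name,g=1.8):
    u,v=int(u),int(v); im=c["img"][max(v-r,0):v+r,max(u-r,0):u+r,::-1]
    im=cv2.convertScaleAbs(im,alpha=g); cv2.imwrite(f"pics/{name}.png",cv2.resize(im,None,fx=f,fy=f,interpolation=cv2.INTER_CUBIC))
def state():
    o=ctrl.get_obs(); w,x,y,z=o["eef_rot"]; o["R"]=R.from_quat([x,y,z,w]).as_matrix(); return o
E
python3 - <<'E'
from h import *
t=cam("top"); s=cam("side")
import pickle; pickle.dump((t,s),open("c0.pkl","wb"))
crop(t,246,219,50,6,"tj"); crop(t,365,240,50,6,"tl"); crop(s,260,215,60,5,"sj"); crop(s,330,340,75,5,"sl")
for n,c,pts in(("top",t,[(338,206),(380,245),(335,264)]),("side",s,[(348,291),(348,363),(286,330)])):
    hsv=cv2.cvtColor(c["img"],cv2.COLOR_RGB2HSV)
    m=((hsv[...,1]<70)&(hsv[...,2]>25)).astype(np.uint8)
    k,lab,st,ce=cv2.connectedComponentsWithStats(m)
    for p in pts:
        l=lab[p[1],p[0]]; 
        if l: 
            print(n,p,st[l],ce[l],plane(c,*ce[l],.022),plane(c,*ce[l],.018))
        print(hsv[p[1],p[0]])
E
```

```text
top (338, 206) [326 194  24  24 449] [337.73273942 205.64587973] [ 0.62773386 -0.1821122   0.022     ] [ 0.62804424 -0.18263719  0.018     ]
[ 21  39 104]
top (380, 245) [371 237  18  17 241] [379.65145228 245.22821577] [ 0.50580101 -0.31719236  0.022     ] [ 0.50579983 -0.31806251  0.018     ]
[ 22  37 103]
top (335, 264) [330 258  11  12  99] [334.88888889 263.44444444] [ 0.44473388 -0.17657779  0.022     ] [ 0.44457666 -0.17708863  0.018     ]
[ 24  37 109]
side (348, 291) [332 277  33  30 775] [347.91225806 291.16645161] [ 0.62267921 -0.19037105  0.022     ] [ 0.62487127 -0.18880999  0.018     ]
[23 38 81]
side (348, 363) [335 350  27  29 602] [347.81229236 363.94850498] [ 0.50276676 -0.32253382  0.022     ] [ 0.50439952 -0.3215892   0.018     ]
[20 37 82]
side (286, 330) [277 322  16  17 217] [284.68663594 329.50230415] [ 0.441339  -0.1839033  0.022    ] [ 0.44268525 -0.18231207  0.018     ]
[20 37 83]
```

View pics/tj.png

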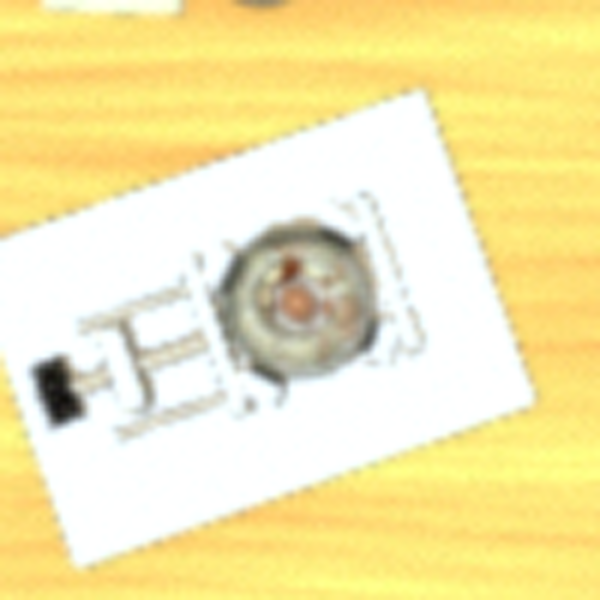

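View pics/sj.png

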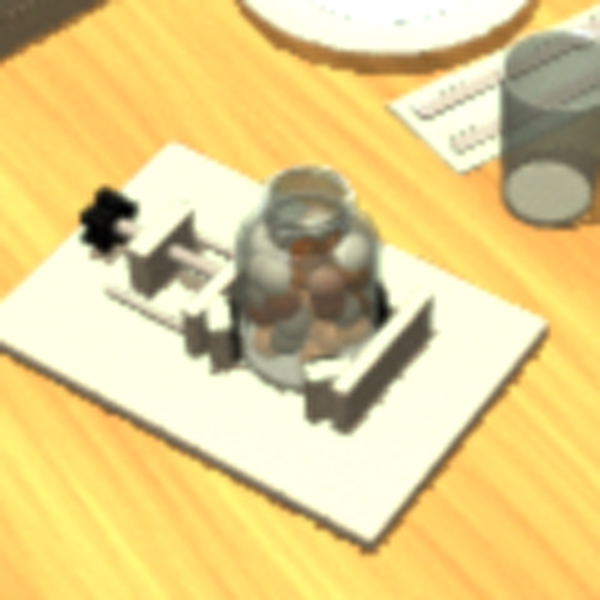

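View pics/sl.png

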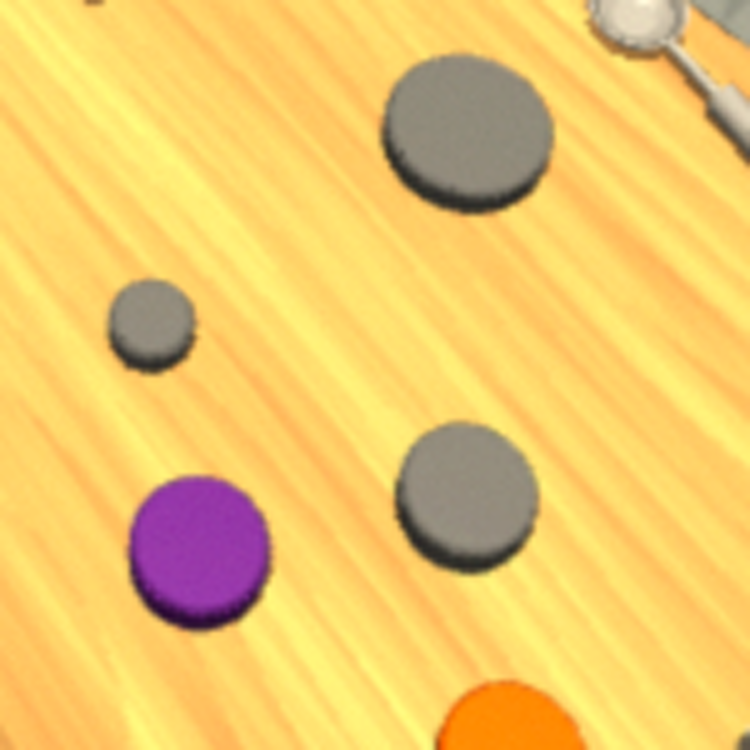

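View pics/tl.png

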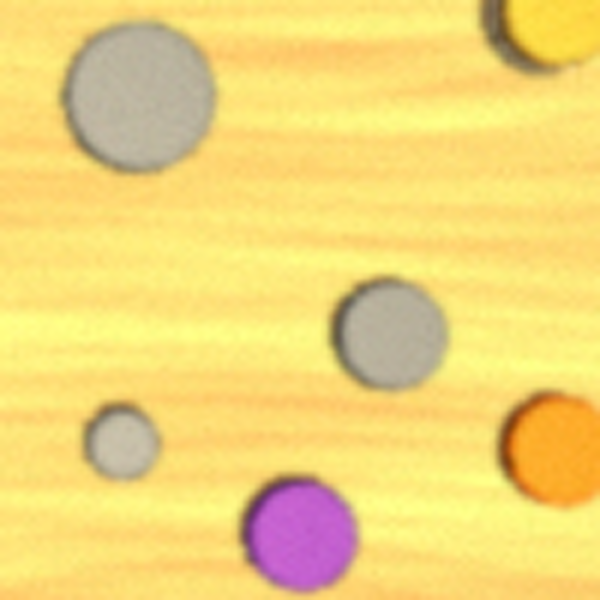

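```bash
cat > meas.py <<'E'
from h import *
import pickle
t,s=pickle.load(open("c0.pkl","rb"))
for n,c,pts,thr in(("top",t,[(338,206),(380,245),(335,264)],75),("side",s,[(348,288),(348,360),(286,327)],62)):
    hsv=cv2.cvtColor(c["img"],cv2.COLOR_RGB2HSV)
    m=((hsv[...,1]<90)&(hsv[...,2]>thr)).astype(np.uint8)
    k,lab,st,ce=cv2.connectedComponentsWithStats(m)
    for p,h in zip(pts,(.018,.022,.018)):
        l=lab[p[1],p[0]]; a=plane(c,*ce[l],h); 
        cs=[plane(c,*(ce[l]+d),h) for d in((1,0),(0,1))]
        A=np.linalg.norm(np.cross(cs[0]-a,cs[1]-a))*st[l][4]
        print(n,st[l],ce[l].round(2),a.round(4),"diam",2*np.sqrt(A/np.pi))
    # slab
    seed={"top":(270,240),"side":(230,225)}[n]
    m=((hsv[...,1]<60)&(hsv[...,2]>(110 if n=="top" else 110))).astype(np.uint8)
    m=cv2.morphologyEx(m,cv2.MORPH_OPEN,np.ones((3,3)))
    k,lab,st,ce=cv2.connectedComponentsWithStats(m); l=lab[seed[1],seed[0]]
    cn=max(cv2.findContours((lab==l).astype(np.uint8),cv2.RETR_EXTERNAL,cv2.CHAIN_APPROX_NONE)[0],key=cv2.contourArea)[:,0]
    w=np.array([plane(c,u,v,.016)[:2] for u,v in cn])
    r=cv2.minAreaRect((w*1000).astype(np.float32)); print(n,"slab",l,st[l],r)
    print(cv2.boxPoints(r).round(1).tolist())
    o=c["img"].copy(); o[lab==l]=[255,0,0]; cv2.imwrite(f"pics/slab_{n}.png",o[:,:,::-1])
E
python3 meas.py
```

```text
top [326 194  25  24 473] [337.91 205.58] [ 0.6283 -0.1832  0.018 ] diam 0.0783122120853252
top [372 237  17  18 245] [380.04 245.57] [ 0.5048 -0.3184  0.022 ] diam 0.055857515138472084
top [330 258  11  12 103] [335.1  263.62] [ 0.444  -0.1778  0.018 ] diam 0.03614446363843773
top slab 34 [ 191  184   94   79 3883] ((563.7730102539062, 135.71697998046875), (179.07565307617188, 259.2992858886719), 21.338441848754883)
[[433.20001220703125, 223.89999389648438], [527.5, -17.600000381469727], [694.2999877929688, 47.5], [600.0, 289.1000061035156]]
side [332 276  33  28 698] [348.38 289.46] [ 0.629  -0.1859  0.018 ] diam 0.07704736968924536
side [335 350  27  26 533] [348.3  362.22] [ 0.5061 -0.3204  0.022 ] diam 0.055374470138682415
side [277 321  17  15 187] [284.9  328.11] [ 0.4451 -0.1799  0.018 ] diam 0.03575076325141777
side slab 24 [ 197  203  111   59 2405] ((565.014892578125, 132.9137725830078), (178.163330078125, 257.1143798828125), 21.329132080078125)
[[435.29998779296875, 220.3000030517578], [528.7999877929688, -19.200000762939453], [694.7999877929688, 45.599998474121094], [601.2000122070312, 285.1000061035156]]
```

Candidates for the lid, with top-view pixels:
- mid grey (380,245), measures about 56 mm
- large grey (338,206)
- small grey (335,264)
- purple (365,279)
- orange (408,265)
- dark disc (297,293)

The crop shows the middle-sized grey one at (380,245), so I'm taking that. It sits at about (0.5055, -0.3194). The mouth is at about (0.575, 0.106). First I turn the tool and start the traverse.

>>> apply_moves --plan '[{"translation": [0, 0, 0], "angular": [0, 0, 0.169], "hand": 0.085}, {"translation": [0, 0, 0], "angular": [0, 0, 0.169], "hand": 0.085}, {"translation": [0, 0, 0], "angular": [0, 0, 0.169], "hand": 0.085}, {"translation": [0, 0, 0], "angular": [0, 0, 0.169], "hand": 0.085}, {"translation": [0, 0, 0], "angular": [0, 0, 0.169], "hand": 0.085}, {"translation": [0, 0, 0], "angular": [0, 0, 0.169], "hand": 0.085}, {"translation": [-0.0546, 0.0126, 0], "angular": [0, 0, 0], "hand": 0.085}, {"translation": [-0.0546, 0.0126, 0], "angular": [0, 0, 0], "hand": 0.085}, {"translation": [-0.0546, 0.0126, 0], "angular": [0, 0, 0], "hand": 0.085}, {"translation": [-0.0546, 0.0126, 0], "angular": [0, 0, 0], "hand": 0.085}]'

```text
time_s: 1.45
eef_pos: [0.2592, 0.3609, 0.2313]
eef_rot: [0.0, 0.593, 0.805, 0.0]
wrist_force: [0.9, -0.2, -0.1]
opening: 1.0
```

```bash
cat > go.py <<'E'
import sys
from h import *
o=state(); g=np.array([float(a) for a in sys.argv[1:4]])
y=o["R"][:,1]; print("t",o["time_s"],"pos",o["eef_pos"].round(4),"yaw",np.arctan2(y[1],y[0]).round(4),"tilt",(o["R"].T@[0,0,-1]).round(4),"q",o["q"].round(3),"F",o["wrist_force"].round(2),"T",o["torque"].round(3),"open",round(o["opening"],4))
print("tool delta",(o["R"].T@(g-o["eef_pos"])).round(5))
E
python3 go.py 0.4 0.12 0.23
```

```text
t 1.45 pos [0.2592 0.3609 0.2313] yaw 0.3007 tilt [ 1.e-04 -3.e-04  1.e+00] q [ 0.68  -0.124  1.92  -0.     1.346  0.379] F [ 0.92 -0.15 -0.14] T [ 0.016 -0.071 -0.038] open 0.9996
tool delta [-0.27177  0.06313  0.00129]
```

>>> apply_moves --plan '[{"translation": [-0.0544, 0.0126, 0], "angular": [0, 0, 0], "hand": 0.085}, {"translation": [-0.0544, 0.0126, 0], "angular": [0, 0, 0], "hand": 0.085}, {"translation": [-0.0544, 0.0126, 0], "angular": [0, 0, 0], "hand": 0.085}, {"translation": [-0.0544, 0.0126, 0], "angular": [0, 0, 0], "hand": 0.085}, {"translation": [-0.0544, 0.0126, 0], "angular": [0, 0, 0], "hand": 0.085}, {"translation": [-0.0564, -0.0036, 0], "angular": [0, 0, 0], "hand": 0.085}, {"translation": [-0.0564, -0.0036, 0], "angular": [0, 0, 0], "hand": 0.085}, {"translation": [-0.0564, -0.0036, 0], "angular": [0, 0, 0], "hand": 0.085}, {"translation": [-0.0564, -0.0036, 0], "angular": [0, 0, 0], "hand": 0.085}, {"translation": [-0.0564, -0.0036, 0.01], "angular": [0, 0, 0], "hand": 0.085}]'

```text
time_s: 2.7
eef_pos: [0.4661, -0.1558, 0.222]
eef_rot: [0.001, 0.594, 0.805, 0.0]
wrist_force: [0.7, 0.8, 0.4]
opening: 0.996
```

>>> apply_moves --plan '[{"translation": [-0.0564, -0.0036, 0.02], "angular": [0, 0, 0], "hand": 0.085}, {"translation": [-0.0564, -0.0036, 0.02], "angular": [0, 0, 0], "hand": 0.085}, {"translation": [-0.0564, -0.0036, 0.02], "angular": [0, 0, 0], "hand": 0.085}, {"translation": [0, 0, 0.04], "angular": [0, 0, 0], "hand": 0.085}, {"translation": [0, 0, 0.02], "angular": [0, 0, 0], "hand": 0.085}, {"translation": [0, 0, 0], "angular": [0, 0, 0], "hand": 0.085}]'

```text
time_s: 3.45
eef_pos: [0.504, -0.3168, 0.0995]
eef_rot: [-0.002, 0.593, 0.805, 0.0]
wrist_force: [-0.1, 0.1, 0.4]
opening: 1.0
```

```bash
python3 go.py 0.5055 -0.3194 0.003; python3 - <<'E'
from h import *
for n in("top","side"):
    c=cam(n); p=proj(c,[.5055,-.3194,.04]); print(p); crop(c,*p,50,6,n+"1")
E
```

```text
t 3.45 pos [ 0.504  -0.3168  0.0995] yaw 0.3006 tilt [-0.0037  0.0021  1.    ] q [-0.76   0.374  1.651  0.     1.12  -1.061] F [-0.08  0.08  0.36] T [ 0.001 -0.008 -0.043] open 1.0001
tool delta [-0.00331  0.00085  0.0965 ]
[381.60450074 245.37833997]
[349.03947716 358.35691042]
```

View pics/top1.png

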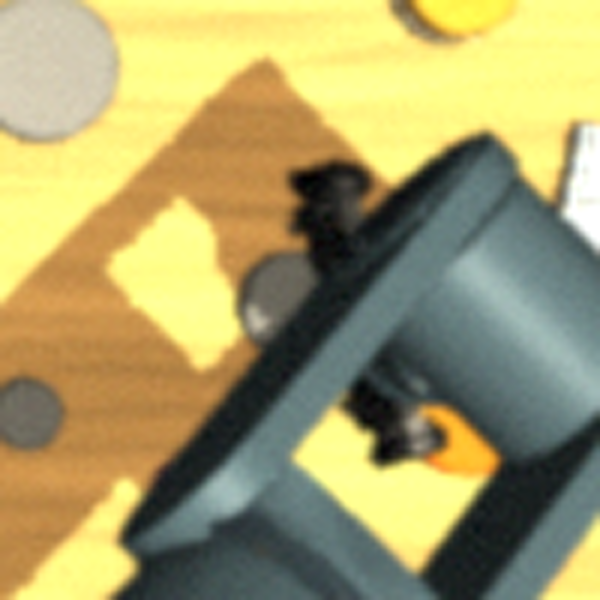

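View pics/side1.png

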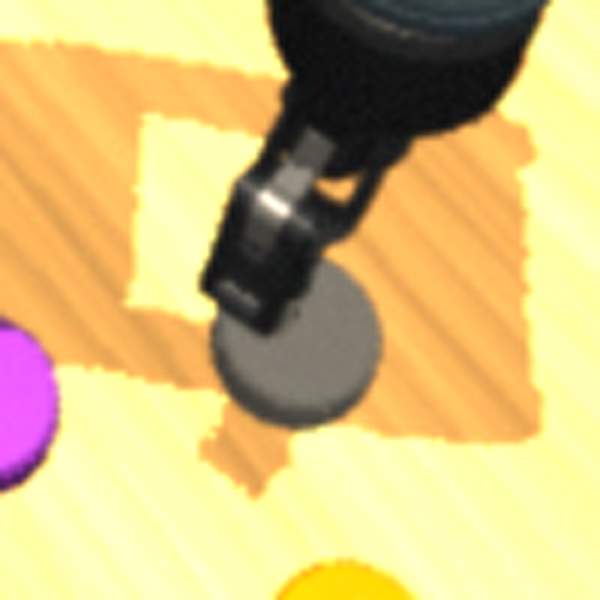

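>>> apply_moves --plan '[{"translation": [-0.0033, 0.0008, 0.02], "angular": [0, 0, 0], "hand": 0.085}, {"translation": [0, 0, 0.03], "angular": [0, 0, 0], "hand": 0.085}, {"translation": [0, 0, 0.03], "angular": [0, 0, 0], "hand": 0.085}, {"translation": [0, 0, 0.0135], "angular": [0, 0, 0], "hand": 0.085}, {"translation": [0, 0, 0], "angular": [0, 0, 0], "hand": 0.085}, {"translation": [0, 0, 0], "angular": [0, 0, 0], "hand": 0.07}]'

```text
time_s: 4.3
eef_pos: [0.5077, -0.322, 0.009]
eef_rot: [0.001, 0.593, 0.805, -0.0]
wrist_force: [0.1, 0.4, 0.2]
opening: 0.825
```

```bash
python3 go.py 0.5055 -0.3194 0.003
```

```text
t 4.3 pos [ 0.5077 -0.322   0.009 ] yaw 0.3001 tilt [ 0.0019 -0.0011  1.    ] q [-0.762  0.519  1.665 -0.     0.955 -1.063] F [0.07 0.41 0.22] T [ 0.023 -0.018  0.01 ] open 0.8254
tool delta [ 0.00316 -0.00134  0.00601]
```

>>> apply_moves --plan '[{"translation": [0.003, -0.001, 0], "angular": [0, 0, 0], "hand": 0.07}, {"translation": [0, 0, 0], "angular": [0, 0, 0], "hand": 0.07}, {"translation": [0, 0, 0], "angular": [0, 0, 0], "hand": 0.07}]'

```text
time_s: 4.68
eef_pos: [0.5052, -0.3189, 0.0083]
eef_rot: [0.0, 0.593, 0.805, -0.0]
wrist_force: [0.5, -0.3, 0.2]
opening: 0.818
```

```bash
python3 go.py 0.5055 -0.3194 0.003
```

```text
t 4.675 pos [ 0.5052 -0.3189  0.0083] yaw 0.3001 tilt [ 7.e-04 -4.e-04  1.e+00] q [-0.762  0.514  1.674 -0.     0.952 -1.062] F [ 0.47 -0.31  0.17] T [ 0.033  0.035 -0.002] open 0.8179
tool delta [-0.00058  0.00012  0.00527]
```

>>> apply_moves --plan '[{"translation": [0, 0, 0.005], "angular": [0, 0, 0], "hand": 0.07}, {"translation": [0, 0, 0], "angular": [0, 0, 0], "hand": 0.055}, {"translation": [0, 0, 0], "angular": [0, 0, 0], "hand": 0.055}, {"translation": [0, 0, 0], "angular": [0, 0, 0], "hand": 0.055}, {"translation": [0, 0, 0], "angular": [0, 0, 0], "hand": 0.055}]'

```text
time_s: 5.3
eef_pos: [0.5049, -0.3186, 0.0027]
eef_rot: [-0.0, 0.593, 0.805, -0.0]
wrist_force: [-1.4, 0.4, 1.7]
opening: 0.658
```

```bash
python3 go.py 0.5055 -0.3194 0.003
```

```text
t 5.3 pos [ 0.5049 -0.3186  0.0027] yaw 0.3 tilt [-3.e-04  2.e-04  1.e+00] q [-0.762  0.524  1.675 -0.     0.944 -1.062] F [-1.39  0.36  1.67] T [ 0.093  0.184 -0.01 ] open 0.6575
tool delta [-0.0009   0.00038 -0.00028]
```

>>> apply_moves --plan '[{"translation": [0, 0, 0], "angular": [0, 0, 0], "hand": 0.072}, {"translation": [0, 0, 0], "angular": [0, 0, 0], "hand": 0.072}, {"translation": [0, 0, 0], "angular": [0, 0, 0.175], "hand": 0.072}, {"translation": [0, 0, 0], "angular": [0, 0, 0.175], "hand": 0.072}, {"translation": [0, 0, 0], "angular": [0, 0, 0.175], "hand": 0.072}, {"translation": [0, 0, 0], "angular": [0, 0, 0.175], "hand": 0.072}, {"translation": [0, 0, 0], "angular": [0, 0, 0.175], "hand": 0.072}, {"translation": [0, 0, 0], "angular": [0, 0, 0.175], "hand": 0.072}, {"translation": [0, 0, 0], "angular": [0, 0, 0.175], "hand": 0.072}, {"translation": [0, 0, 0], "angular": [0, 0, 0.175], "hand": 0.072}]'

```text
time_s: 6.55
eef_pos: [0.5051, -0.3188, 0.0028]
eef_rot: [0.0, 0.973, 0.23, 0.0]
wrist_force: [0.2, 0.9, -0.1]
opening: 0.845
```

>>> apply_moves --plan '[{"translation": [0, 0, 0], "angular": [0, 0, 0.17], "hand": 0.072}, {"translation": [0, 0, 0], "angular": [0, 0, 0], "hand": 0.072}, {"translation": [0, 0, 0], "angular": [0, 0, 0], "hand": 0.05}, {"translation": [0, 0, 0], "angular": [0, 0, 0], "hand": 0.05}, {"translation": [0, 0, 0], "angular": [0, 0, 0], "hand": 0.05}, {"translation": [0, 0, 0], "angular": [0, 0, 0], "hand": 0.05}, {"translation": [0, 0, 0], "angular": [0, 0, 0], "hand": 0.05}]'

```text
time_s: 7.42
eef_pos: [0.5052, -0.3189, 0.0034]
eef_rot: [0.0, 0.989, 0.151, 0.0]
wrist_force: [-0.8, 1.2, 4.9]
opening: 0.652
```

```bash
python3 go.py 0.5055 -0.3194 0.003
```

```text
t 7.425 pos [ 0.5052 -0.3189  0.0034] yaw -1.2674 tilt [-2.e-04 -4.e-04  1.e+00] q [-0.761  0.523  1.674 -0.     0.944  0.506] F [-0.75  1.16  4.87] T [0.242 0.299 0.045] open 0.6525
tool delta [0.00011 0.00058 0.00044]
```

>>> apply_moves --plan '[{"translation": [0, 0, -0.01], "angular": [0, 0, 0], "hand": 0.05}, {"translation": [0, 0, -0.05], "angular": [0, 0, 0], "hand": 0.05}, {"translation": [0, 0, -0.05], "angular": [0, 0, 0], "hand": 0.05}, {"translation": [0, 0, -0.05], "angular": [0, 0, 0], "hand": 0.05}, {"translation": [0.0243, -0.0481, -0.03], "angular": [0, 0, 0], "hand": 0.05}, {"translation": [0.0243, -0.0481, 0], "angular": [0, 0, 0], "hand": 0.05}, {"translation": [0.0243, -0.0481, 0], "angular": [0, 0, 0], "hand": 0.05}, {"translation": [0.0243, -0.0481, 0], "angular": [0, 0, 0], "hand": 0.05}, {"translation": [0.0243, -0.0481, 0], "angular": [0, 0, 0], "hand": 0.05}, {"translation": [0.0243, -0.0481, 0], "angular": [0, 0, 0], "hand": 0.05}]'

```text
time_s: 8.68
eef_pos: [0.5588, 0.0018, 0.1934]
eef_rot: [0.0, 0.989, 0.15, 0.0]
wrist_force: [0.5, -0.1, -0.5]
opening: 0.653
```

```bash
python3 go.py 0.5753 0.1064 0.19; python3 - <<'E'
from h import *
import pickle
t,s=pickle.load(open("c0.pkl","rb"))
# unobstructed first images: mouth rim circle 43mm at z=.132 projected
for n,c in(("top",t),("side",s)):
    im=cv2.convertScaleAbs(c["img"][:,:,::-1],alpha=2.2); f=10
    p=proj(c,[.5753,.1064,.132]); u,v=int(p[0])-25,int(p[1])-20
    im=cv2.resize(im[v:v+50,u:u+50],None,fx=f,fy=f,interpolation=cv2.INTER_CUBIC)
    im2=im.copy()
    for a in np.arange(0,6.28,.25):
        q=proj(c,[.5753+.0215*np.cos(a),.1064+.0215*np.sin(a),.132]); q=((q-[u,v]+.5)*f).astype(int); cv2.circle(im2,tuple(int(k) for k in q),2,(0,255,0),-1)
    cv2.imwrite(f"pics/rim_{n}.png",np.hstack([im,im2])[:, :]) if False else cv2.imwrite(f"pics/rim_{n}.png",cv2.resize(np.hstack([im,im2]),(800,400)))
E
```

```text
t 8.675 pos [0.5588 0.0018 0.1934] yaw -1.2687 tilt [-7.e-04 -4.e-04  1.e+00] q [-0.209  0.181  1.686 -0.     1.273  1.06 ] F [ 0.55 -0.1  -0.52] T [-0.027 -0.021  0.038] open 0.653
tool delta [ 0.04683 -0.09492  0.00337]
```

View pics/rim_side.png

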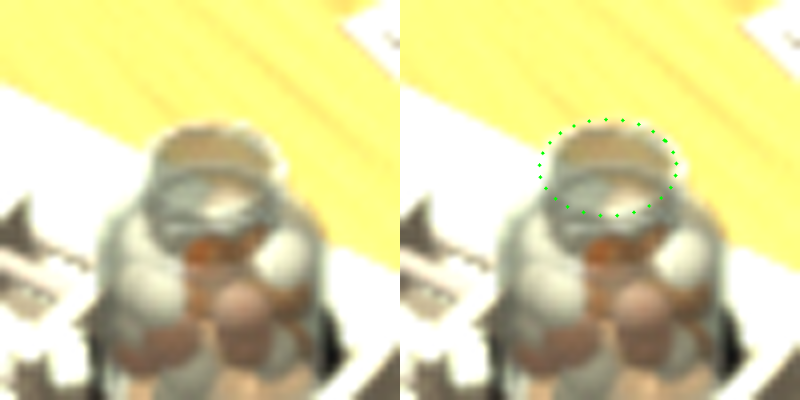

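View pics/rim_top.png

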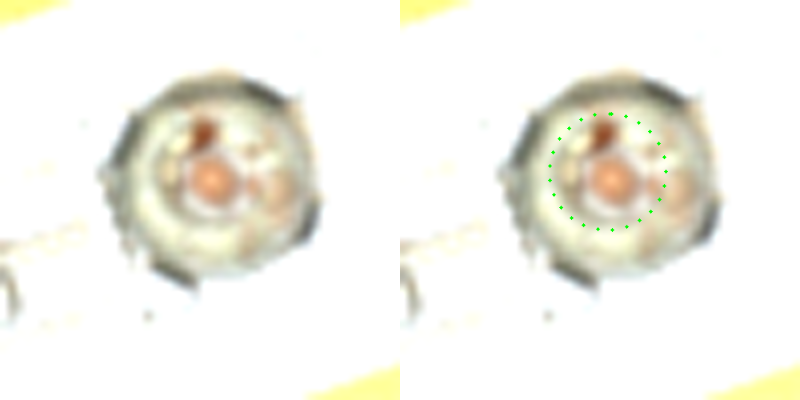

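>>> apply_moves --plan '[{"translation": [0.0243, -0.0481, 0], "angular": [0, 0, 0], "hand": 0.05}, {"translation": [0.0243, -0.0481, 0], "angular": [0, 0, 0], "hand": 0.05}, {"translation": [0, 0, 0], "angular": [0, 0, 0], "hand": 0.05}, {"translation": [0, 0, 0], "angular": [0, 0, 0], "hand": 0.05}, {"translation": [0, 0, 0], "angular": [0, 0, 0], "hand": 0.05}, {"translation": [0, 0, 0], "angular": [0, 0, 0], "hand": 0.05}]'

```text
time_s: 9.43
eef_pos: [0.5767, 0.1051, 0.1929]
eef_rot: [0.0, 0.989, 0.149, -0.0]
wrist_force: [0.0, -1.0, 0.2]
opening: 0.648
```

```bash
python3 go.py 0.5753 0.1064 0.14
```

```text
t 9.425 pos [0.5767 0.1051 0.1929] yaw -1.2718 tilt [ 0.e+00 -1.e-04  1.e+00] q [-0.022  0.241  1.615 -0.     1.285  1.25 ] F [ 0.03 -0.98  0.24] T [ 0.002 -0.022 -0.04 ] open 0.6481
tool delta [-0.00096 -0.00167  0.05288]
```

>>> apply_moves --plan '[{"translation": [-0.001, -0.0017, 0.02], "angular": [0, 0, 0], "hand": 0.05}, {"translation": [0, 0, 0.014], "angular": [0, 0, 0], "hand": 0.05}, {"translation": [0, 0, 0], "angular": [0, 0, 0], "hand": 0.05}, {"translation": [0, 0, 0], "angular": [0, 0, 0], "hand": 0.05}]'

```text
time_s: 9.93
eef_pos: [0.5756, 0.1075, 0.1592]
eef_rot: [0.0, 0.989, 0.15, 0.0]
wrist_force: [-0.5, -0.9, -0.1]
opening: 0.649
```

```bash
python3 go.py 0.5753 0.1064 0.14; python3 - <<'E'
from h import *
c=cam("side")
im=cv2.convertScaleAbs(c["img"][:,:,::-1],alpha=2.2); f=10
o=state(); p0=o["eef_pos"]+[0.0005,-.00115,0]
p=proj(c,p0); u,v=int(p[0])-25,int(p[1])-25
im=cv2.resize(im[v:v+50,u:u+50],None,fx=f,fy=f,interpolation=cv2.INTER_CUBIC); im2=im.copy()
for r,z,col in((.029,p0[2]-.0034,(0,255,0)),(.029,p0[2]+.0186,(0,0,255)),(.0215,.132,(255,0,0))):
  ctr=p0 if z>.133 else np.array([.5758,.1052,0])
  for a in np.arange(0,6.28,.2):
    q=proj(c,[ctr[0]+r*np.cos(a),ctr[1]+r*np.sin(a),z]); q=((q-[u,v]+.5)*f).astype(int); cv2.circle(im2,tuple(int(k) for k in q),2,col,-1)
cv2.imwrite("pics/above.png",cv2.resize(np.hstack([im,im2]),(800,400)))
E
```

```text
t 9.925 pos [0.5756 0.1075 0.1592] yaw -1.2703 tilt [-5.e-04 -2.e-04  1.e+00] q [-0.018  0.276  1.645 -0.     1.22   1.252] F [-0.54 -0.88 -0.12] T [-0.022 -0.037 -0.025] open 0.6492
tool delta [-0.00061  0.00097  0.01923]
```

View pics/above.png

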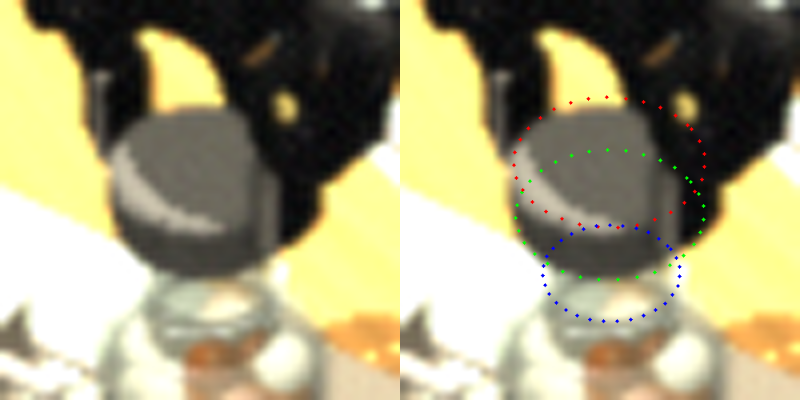

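>>> apply_moves --plan '[{"translation": [-0.0005, 0.0005, 0.01], "angular": [0, 0, 0], "hand": 0.05}, {"translation": [0, 0, 0.007], "angular": [0, 0, 0], "hand": 0.05}, {"translation": [0, 0, 0], "angular": [0, 0, 0], "hand": 0.05}, {"translation": [0, 0, 0], "angular": [0, 0, 0], "hand": 0.05}, {"translation": [0, 0, 0], "angular": [0, 0, 0], "hand": 0.05}, {"translation": [0, 0, 0], "angular": [0, 0, 0], "hand": 0.05}]'

```text
time_s: 10.72
eef_pos: [0.5751, 0.1071, 0.1421]
eef_rot: [0.0, 0.989, 0.15, 0.0]
wrist_force: [0.3, -0.5, -1.1]
opening: 0.651
```

```bash
python3 go.py 0.5751 0.1068 0.1271
```

```text
t 10.725 pos [0.5751 0.1071 0.1421] yaw -1.27 tilt [-5.e-04 -2.e-04  1.e+00] q [-0.019  0.295  1.659 -0.     1.187  1.251] F [ 0.29 -0.5  -1.11] T [ 0.004 -0.035  0.022] open 0.6512
tool delta [-7.000e-05  3.000e-04  1.497e-02]
```

Well centred. Descending slowly, watching for an early touch on the skirt.

>>> apply_moves --plan '[{"translation": [0, 0.0003, 0.0012], "angular": [0, 0, 0], "hand": 0.05}, {"translation": [0, 0, 0.0012], "angular": [0, 0, 0], "hand": 0.05}, {"translation": [0, 0, 0.0012], "angular": [0, 0, 0], "hand": 0.05}, {"translation": [0, 0, 0.0012], "angular": [0, 0, 0], "hand": 0.05}, {"translation": [0, 0, 0.0012], "angular": [0, 0, 0], "hand": 0.05}, {"translation": [0, 0, 0.0012], "angular": [0, 0, 0], "hand": 0.05}, {"translation": [0, 0, 0.0012], "angular": [0, 0, 0], "hand": 0.05}]'

```text
time_s: 11.6
eef_pos: [0.575, 0.1068, 0.1333]
eef_rot: [-0.0, 0.989, 0.15, -0.0]
wrist_force: [-0.7, 0.3, -0.2]
opening: 0.651
```

```bash
python3 go.py 0.5751 0.1068 0.1271
```

```text
t 11.6 pos [0.575  0.1068 0.1333] yaw -1.27 tilt [0. 0. 1.] q [-0.019  0.306  1.664  0.     1.171  1.251] F [-0.75  0.26 -0.16] T [-0.024 -0.007  0.003] open 0.6507
tool delta [1.10e-04 5.00e-05 6.21e-03]
```

>>> apply_moves --plan '[{"translation": [0, 0, 0.0012], "angular": [0, 0, 0], "hand": 0.05}, {"translation": [0, 0, 0.0012], "angular": [0, 0, 0], "hand": 0.05}, {"translation": [0, 0, 0.0012], "angular": [0, 0, 0], "hand": 0.05}, {"translation": [0, 0, 0.0012], "angular": [0, 0, 0], "hand": 0.05}, {"translation": [0, 0, 0.0006], "angular": [0, 0, 0], "hand": 0.05}, {"translation": [0, 0, 0], "angular": [0, 0, 0], "hand": 0.05}]'

```text
time_s: 12.35
eef_pos: [0.5755, 0.1069, 0.1283]
eef_rot: [0.0, 0.989, 0.15, 0.001]
wrist_force: [2.0, 0.5, 1.1]
opening: 0.65
```

```bash
python3 go.py 0.5751 0.1068 0.1271
```

```text
t 12.35 pos [0.5755 0.1069 0.1283] yaw -1.27 tilt [-1.2e-03 -2.0e-04  1.0e+00] q [-0.019  0.313  1.667  0.     1.161  1.251] F [2.02 0.53 1.08] T [ 0.135 -0.389 -0.013] open 0.6496
tool delta [-3.90e-04 -4.00e-05  1.23e-03]
```

>>> apply_moves --plan '[{"translation": [0.0006, 0.0002, 0.0006], "angular": [0, 0, 0], "hand": 0.05}, {"translation": [0, 0, 0.0006], "angular": [0, 0, 0], "hand": 0.05}, {"translation": [0, 0, 0], "angular": [0, 0, 0], "hand": 0.05}]'

```text
time_s: 12.72
eef_pos: [0.576, 0.1068, 0.127]
eef_rot: [0.0, 0.989, 0.15, 0.0]
wrist_force: [3.2, 0.0, 1.0]
opening: 0.646
```

```bash
python3 go.py 0.5751 0.1068 0.1271
```

```text
t 12.725 pos [0.576  0.1068 0.127 ] yaw -1.27 tilt [-8.e-04 -2.e-04  1.e+00] q [-0.019  0.316  1.666  0.     1.159  1.251] F [3.17 0.04 1.04] T [ 0.184 -0.516  0.037] open 0.6458
tool delta [-0.00085 -0.00024 -0.00014]
```

>>> apply_moves --plan '[{"translation": [0.0008, 0.0002, 0], "angular": [0, 0, 0], "hand": 0.05}, {"translation": [0, 0, 0], "angular": [0, 0, 0], "hand": 0.05}, {"translation": [0, 0, 0], "angular": [0, 0, 0], "hand": 0.05}]'

```text
time_s: 13.1
eef_pos: [0.5763, 0.1068, 0.1266]
eef_rot: [-0.0, 0.989, 0.15, -0.0]
wrist_force: [2.1, 0.7, -0.1]
opening: 0.65
```

```bash
python3 go.py 0.5751 0.1068 0.1271
```

```text
t 13.1 pos [0.5763 0.1068 0.1266] yaw -1.27 tilt [4.e-04 1.e-04 1.e+00] q [-0.019  0.318  1.665 -0.     1.16   1.251] F [ 2.1   0.72 -0.13] T [ 0.119 -0.267  0.012] open 0.6498
tool delta [-0.00113 -0.00034 -0.0005 ]
```

>>> apply_moves --plan '[{"translation": [0.0006, 0.0002, 0.0006], "angular": [0, 0, 0], "hand": 0.05}, {"translation": [0, 0, 0.0006], "angular": [0, 0, 0], "hand": 0.05}, {"translation": [0, 0, 0], "angular": [0, 0, 0], "hand": 0.05}]'

```text
time_s: 13.48
eef_pos: [0.5767, 0.1068, 0.1252]
eef_rot: [0.0, 0.989, 0.15, -0.0]
wrist_force: [1.0, 0.1, 1.0]
opening: 0.65
```

```bash
python3 go.py 0.5751 0.1068 0.1271
```

```text
t 13.475 pos [0.5767 0.1068 0.1252] yaw -1.27 tilt [9.e-04 1.e-04 1.e+00] q [-0.019  0.321  1.664 -0.     1.158  1.251] F [1.04 0.09 1.04] T [-0.023 -0.093 -0.014] open 0.6502
tool delta [-0.0015  -0.00051 -0.00189]
```

>>> apply_moves --plan '[{"translation": [0.0003, 0.0001, 0.0006], "angular": [0, 0, 0], "hand": 0.05}, {"translation": [0, 0, 0.0006], "angular": [0, 0, 0], "hand": 0.05}, {"translation": [0, 0, 0], "angular": [0, 0, 0], "hand": 0.05}]'

```text
time_s: 13.85
eef_pos: [0.5771, 0.1068, 0.1242]
eef_rot: [-0.0, 0.989, 0.15, -0.0]
wrist_force: [-0.4, 0.4, -0.7]
opening: 0.651
```

```bash
python3 go.py 0.5751 0.1068 0.1271
```

```text
t 13.85 pos [0.5771 0.1068 0.1242] yaw -1.27 tilt [5.e-04 1.e-04 1.e+00] q [-0.019  0.323  1.664 -0.     1.156  1.251] F [-0.4   0.4  -0.68] T [0.004 0.035 0.049] open 0.651
tool delta [-0.00196 -0.00059 -0.00292]
```

>>> apply_moves --plan '[{"translation": [0, 0, 0.0006], "angular": [0, 0, 0], "hand": 0.05}, {"translation": [0, 0, 0.0006], "angular": [0, 0, 0], "hand": 0.05}, {"translation": [0, 0, 0], "angular": [0, 0, 0], "hand": 0.05}]'

```text
time_s: 14.22
eef_pos: [0.5774, 0.1068, 0.1235]
eef_rot: [0.0, 0.989, 0.15, 0.0]
wrist_force: [-2.2, -0.4, 3.1]
opening: 0.648
```

```bash
python3 go.py 0.5751 0.1068 0.1271
```

```text
t 14.225 pos [0.5774 0.1068 0.1235] yaw -1.27 tilt [-1.e-04 -0.e+00  1.e+00] q [-0.019  0.324  1.664 -0.     1.154  1.251] F [-2.2  -0.41  3.09] T [0.041 0.244 0.057] open 0.6481
tool delta [-0.00221 -0.00067 -0.00362]
```

>>> apply_moves --plan '[{"translation": [-0.0004, 0, -0.0002], "angular": [0, 0, -0.1], "hand": 0.05}, {"translation": [0, 0, -0.0004], "angular": [0, 0, -0.1], "hand": 0.05}, {"translation": [0, 0, -0.0004], "angular": [0, 0, -0.1], "hand": 0.05}, {"translation": [0, 0, -0.0004], "angular": [0, 0, -0.1], "hand": 0.05}]'

```text
time_s: 14.72
eef_pos: [0.5776, 0.1068, 0.125]
eef_rot: [0.0, 0.939, 0.345, 0.001]
wrist_force: [0.3, 0.2, 1.9]
opening: 0.65
```

```bash
python3 go.py 0.5751 0.1068 0.1271
```

```text
t 14.725 pos [0.5776 0.1068 0.125 ] yaw -0.8669 tilt [-1.2e-03 -7.0e-04  1.0e+00] q [-0.019  0.321  1.664  0.     1.155  0.848] F [0.32 0.19 1.88] T [ 0.043 -0.058  0.03 ] open 0.6503
tool delta [-0.00187 -0.00159 -0.00207]
```

>>> apply_moves --plan '[{"translation": [0, 0, -0.0003], "angular": [0, 0, -0.1], "hand": 0.05}, {"translation": [0, 0, -0.0003], "angular": [0, 0, -0.1], "hand": 0.05}, {"translation": [0, 0, -0.0003], "angular": [0, 0, -0.1], "hand": 0.05}, {"translation": [0, 0, -0.0004], "angular": [0, 0, -0.1], "hand": 0.05}]'

```text
time_s: 15.22
eef_pos: [0.5776, 0.1068, 0.1265]
eef_rot: [0.0, 0.851, 0.524, 0.001]
wrist_force: [-0.1, -0.3, 0.9]
opening: 0.652
```

```bash
python3 go.py 0.5751 0.1068 0.1271
```

```text
t 15.225 pos [0.5776 0.1068 0.1265] yaw -0.4668 tilt [-8.0e-04 -1.3e-03  1.0e+00] q [-0.019  0.319  1.663  0.     1.158  0.448] F [-0.07 -0.25  0.87] T [ 0.008 -0.012  0.023] open 0.6516
tool delta [-0.0011  -0.00227 -0.00062]
```

>>> apply_moves --plan '[{"translation": [0, 0, 0], "angular": [0, 0, -0.1], "hand": 0.05}, {"translation": [0, 0, 0], "angular": [0, 0, 0], "hand": 0.05}]'

```text
time_s: 15.48
eef_pos: [0.5774, 0.1067, 0.1263]
eef_rot: [0.0, 0.825, 0.565, 0.0]
wrist_force: [0.6, 0.3, 2.5]
opening: 0.653
```

```bash
python3 go.py 0.5751 0.1068 0.1271
```

```text
t 15.475 pos [0.5774 0.1067 0.1263] yaw -0.3708 tilt [-4.e-04 -1.e-03  1.e+00] q [-0.019  0.319  1.663  0.     1.158  0.352] F [0.61 0.29 2.52] T [ 0.038 -0.023  0.072] open 0.6529
tool delta [-0.00078 -0.00216 -0.00084]
```

>>> apply_moves --plan '[{"translation": [0, 0, -0.0002], "angular": [0, 0, -0.1], "hand": 0.05}, {"translation": [0, 0, 0], "angular": [0, 0, 0], "hand": 0.05}]'

```text
time_s: 15.72
eef_pos: [0.5768, 0.1067, 0.1258]
eef_rot: [-0.0, 0.797, 0.604, -0.0]
wrist_force: [0.3, -0.2, -0.6]
opening: 0.647
```

```bash
python3 go.py 0.5751 0.1068 0.1271
```

```text
t 15.725 pos [0.5768 0.1067 0.1258] yaw -0.2725 tilt [1.e-04 5.e-04 1.e+00] q [-0.019  0.32   1.664 -0.     1.159  0.253] F [ 0.27 -0.22 -0.59] T [-0.02   0.026  0.028] open 0.6469
tool delta [-0.00035 -0.00162 -0.00135]
```

>>> apply_moves --plan '[{"translation": [0, 0, 0.0006], "angular": [0, 0, 0], "hand": 0.05}, {"translation": [0, 0, 0.0006], "angular": [0, 0, 0], "hand": 0.05}, {"translation": [0, 0, 0], "angular": [0, 0, 0], "hand": 0.05}]'

```text
time_s: 16.1
eef_pos: [0.5769, 0.1067, 0.1247]
eef_rot: [-0.0, 0.796, 0.605, -0.0]
wrist_force: [-0.8, 0.0, -1.0]
opening: 0.653
```

```bash
python3 go.py 0.5751 0.1068 0.1271
```

```text
t 16.1 pos [0.5769 0.1067 0.1247] yaw -0.2708 tilt [1.e-04 3.e-04 1.e+00] q [-0.019  0.321  1.664 -0.     1.156  0.252] F [-0.81  0.03 -1.03] T [-0.046 -0.029 -0.007] open 0.6527
tool delta [-0.00038 -0.00175 -0.00236]
```

Free air, so it has dropped off the start. I'm lowering it further to follow.

>>> apply_moves --plan '[{"translation": [0, 0, 0.0006], "angular": [0, 0, 0], "hand": 0.05}, {"translation": [0, 0, 0.0006], "angular": [0, 0, 0], "hand": 0.05}, {"translation": [0, 0, 0.0006], "angular": [0, 0, 0], "hand": 0.05}, {"translation": [0, 0, 0], "angular": [0, 0, 0], "hand": 0.05}]'

```text
time_s: 16.6
eef_pos: [0.5769, 0.1067, 0.123]
eef_rot: [-0.0, 0.796, 0.605, -0.0]
wrist_force: [-0.2, -0.9, -0.8]
opening: 0.65
```

```bash
python3 go.py 0.5751 0.1068 0.1271
```

```text
t 16.6 pos [0.5769 0.1067 0.123 ] yaw -0.27 tilt [0.e+00 1.e-04 1.e+00] q [-0.019  0.324  1.665  0.     1.153  0.251] F [-0.19 -0.85 -0.78] T [ 0.011  0.024 -0.028] open 0.65
tool delta [-0.00042 -0.00179 -0.0041 ]
```

>>> apply_moves --plan '[{"translation": [0, 0, 0.0006], "angular": [0, 0, 0], "hand": 0.05}, {"translation": [0, 0, 0.0006], "angular": [0, 0, 0], "hand": 0.05}, {"translation": [0, 0, 0], "angular": [0, 0, 0], "hand": 0.05}, {"translation": [0, 0, 0], "angular": [0, 0, 0], "hand": 0.05}]'

```text
time_s: 17.1
eef_pos: [0.577, 0.1067, 0.1219]
eef_rot: [-0.0, 0.796, 0.605, 0.0]
wrist_force: [-0.0, 0.1, -0.6]
opening: 0.648
```

```bash
python3 go.py 0.5751 0.1068 0.1271
```

```text
t 17.1 pos [0.577  0.1067 0.1219] yaw -0.27 tilt [-0. -0.  1.] q [-0.019  0.325  1.666  0.     1.151  0.251] F [-0.04  0.12 -0.59] T [-0.011 -0.008 -0.005] open 0.6484
tool delta [-0.00042 -0.00185 -0.0052 ]
```

>>> apply_moves --plan '[{"translation": [0, 0, 0.0006], "angular": [0, 0, 0], "hand": 0.05}, {"translation": [0, 0, 0.0006], "angular": [0, 0, 0], "hand": 0.05}, {"translation": [0, 0, 0], "angular": [0, 0, 0], "hand": 0.05}, {"translation": [0, 0, 0], "angular": [0, 0, 0], "hand": 0.05}]'

```text
time_s: 17.6
eef_pos: [0.5772, 0.1067, 0.1212]
eef_rot: [0.0, 0.796, 0.606, 0.0]
wrist_force: [-2.3, -0.6, 5.8]
opening: 0.652
```

```bash
python3 go.py 0.5751 0.1068 0.1271
```

```text
t 17.6 pos [0.5772 0.1067 0.1212] yaw -0.2699 tilt [-1.e-04 -4.e-04  1.e+00] q [-0.019  0.326  1.666 -0.     1.149  0.251] F [-2.26 -0.56  5.78] T [-0.015  0.41  -0.048] open 0.6521
tool delta [-0.00045 -0.002   -0.0059 ]
```

>>> apply_moves --plan '[{"translation": [0, 0, 0.0002], "angular": [0, 0, 0.1], "hand": 0.05}, {"translation": [0, 0, 0.0004], "angular": [0, 0, 0.1], "hand": 0.05}, {"translation": [0, 0, 0.0004], "angular": [0, 0, 0.1], "hand": 0.05}, {"translation": [0, 0, 0.0004], "angular": [0, 0, 0.1], "hand": 0.05}, {"translation": [0, 0, 0], "angular": [0, 0, 0], "hand": 0.05}]'

```text
time_s: 18.23
eef_pos: [0.5776, 0.1067, 0.1197]
eef_rot: [0.0, 0.9, 0.436, 0.001]
wrist_force: [-0.5, 0.5, 3.6]
opening: 0.651
```

```bash
python3 go.py 0.5769 0.1067 0.1164
```

```text
t 18.225 pos [0.5776 0.1067 0.1197] yaw -0.6693 tilt [-9.0e-04 -1.1e-03  1.0e+00] q [-0.019  0.328  1.667  0.     1.145  0.65 ] F [-0.47  0.51  3.6 ] T [ 0.047 -0.009 -0.078] open 0.6507
tool delta [-0.00041 -0.00057  0.00332]
```

>>> apply_moves --plan '[{"translation": [0, 0, 0.0004], "angular": [0, 0, 0.1], "hand": 0.05}, {"translation": [0, 0, 0.0004], "angular": [0, 0, 0.1], "hand": 0.05}, {"translation": [0, 0, 0.0004], "angular": [0, 0, 0.1], "hand": 0.05}, {"translation": [0, 0, 0.0003], "angular": [0, 0, 0.1], "hand": 0.05}, {"translation": [0, 0, 0], "angular": [0, 0, 0], "hand": 0.05}]'

```text
time_s: 18.85
eef_pos: [0.5768, 0.1067, 0.1173]
eef_rot: [-0.0, 0.968, 0.249, -0.0]
wrist_force: [0.6, 0.3, -0.2]
opening: 0.647
```

```bash
python3 go.py 0.5769 0.1067 0.1164
```

```text
t 18.85 pos [0.5768 0.1067 0.1173] yaw -1.0674 tilt [3.e-04 3.e-04 1.e+00] q [-0.019  0.331  1.669  0.     1.143  1.048] F [ 0.56  0.34 -0.2 ] T [-0.028 -0.077  0.011] open 0.6471
tool delta [7.0e-05 9.0e-05 8.9e-04]
```

>>> apply_moves --plan '[{"translation": [0, 0, 0], "angular": [0, 0, 0.1], "hand": 0.05}, {"translation": [0, 0, 0.0003], "angular": [0, 0, 0.1], "hand": 0.05}, {"translation": [0, 0, 0], "angular": [0, 0, 0], "hand": 0.05}]'

```text
time_s: 19.23
eef_pos: [0.5768, 0.1067, 0.1171]
eef_rot: [-0.0, 0.988, 0.152, -0.0]
wrist_force: [0.2, -0.1, -0.2]
opening: 0.648
```

```bash
python3 go.py 0.5769 0.1067 0.1164
```

```text
t 19.225 pos [0.5768 0.1067 0.1171] yaw -1.2664 tilt [5.e-04 1.e-04 1.e+00] q [-0.019  0.331  1.669 -0.     1.142  1.247] F [ 0.17 -0.12 -0.22] T [ 0.021 -0.027  0.009] open 0.6476
tool delta [8.e-05 4.e-05 7.e-04]
```

>>> apply_moves --plan '[{"translation": [0, 0, 0.0004], "angular": [0, 0, 0.1], "hand": 0.05}, {"translation": [0, 0, 0.0004], "angular": [0, 0, 0.1], "hand": 0.05}, {"translation": [0, 0, 0], "angular": [0, 0, 0], "hand": 0.05}]'

```text
time_s: 19.6
eef_pos: [0.5769, 0.1067, 0.1165]
eef_rot: [0.0, 0.999, 0.052, -0.0]
wrist_force: [-0.2, 0.1, 0.1]
opening: 0.652
```

```bash
python3 go.py 0.5769 0.1067 0.1164
```

```text
t 19.6 pos [0.5769 0.1067 0.1165] yaw -1.4658 tilt [ 3.e-04 -0.e+00  1.e+00] q [-0.019  0.332  1.669 -0.     1.141  1.447] F [-0.25  0.1   0.14] T [-0.018 -0.014 -0.01 ] open 0.6524
tool delta [1.0e-05 2.0e-05 1.3e-04]
```

>>> apply_moves --plan '[{"translation": [0, 0, 0.0003], "angular": [0, 0, 0.05], "hand": 0.05}, {"translation": [0, 0, 0.0002], "angular": [0, 0, 0.05], "hand": 0.05}, {"translation": [0, 0, 0], "angular": [0, 0, 0], "hand": 0.05}]'

```text
time_s: 19.98
eef_pos: [0.5773, 0.1067, 0.1165]
eef_rot: [0.0, 1.0, 0.002, 0.0]
wrist_force: [0.7, -0.5, 1.3]
opening: 0.649
```

```bash
python3 go.py 0.5769 0.1067 0.1164
```

```text
t 19.975 pos [0.5773 0.1067 0.1165] yaw -1.566 tilt [-7.e-04 -1.e-04  1.e+00] q [-0.019  0.332  1.669 -0.     1.14   1.547] F [ 0.72 -0.45  1.28] T [ 0.025 -0.054  0.007] open 0.6492
tool delta [-4.1e-04 -3.0e-05  1.3e-04]
```

>>> apply_moves --plan '[{"translation": [0, 0, 0], "angular": [0, 0, 0.05], "hand": 0.05}, {"translation": [0, 0, 0], "angular": [0, 0, 0.05], "hand": 0.05}, {"translation": [0, 0, 0], "angular": [0, 0, 0.05], "hand": 0.05}, {"translation": [0, 0, 0], "angular": [0, 0, 0], "hand": 0.05}]'

```text
time_s: 20.48
eef_pos: [0.5773, 0.1067, 0.1165]
eef_rot: [0.0, 0.997, -0.073, 0.0]
wrist_force: [0.5, 0.0, 2.0]
opening: 0.648
```

```bash
python3 go.py 0.5769 0.1067 0.1164
```

```text
t 20.475 pos [0.5773 0.1067 0.1165] yaw -1.7168 tilt [-8.e-04  0.e+00  1.e+00] q [-0.019  0.332  1.669 -0.     1.14   1.698] F [0.51 0.01 2.03] T [-0.003 -0.083  0.054] open 0.6478
tool delta [-4.2e-04  3.0e-05  1.3e-04]
```

>>> apply_moves --plan '[{"translation": [0, 0, 0], "angular": [0, 0, 0.05], "hand": 0.05}, {"translation": [0, 0, 0], "angular": [0, 0, 0.05], "hand": 0.05}, {"translation": [0, 0, 0], "angular": [0, 0, 0], "hand": 0.05}]'

```text
time_s: 20.85
eef_pos: [0.5774, 0.1067, 0.1165]
eef_rot: [-0.0, 0.992, -0.123, 0.0]
wrist_force: [1.0, 0.3, 2.3]
opening: 0.656
```

```bash
python3 go.py 0.5769 0.1067 0.1164
```

```text
t 20.85 pos [0.5774 0.1067 0.1165] yaw -1.8172 tilt [-8.e-04  2.e-04  1.e+00] q [-0.019  0.332  1.669  0.     1.14   1.798] F [1.04 0.28 2.29] T [ 0.032 -0.163 -0.014] open 0.656
tool delta [-4.5e-04  9.0e-05  1.0e-04]
```

>>> apply_moves --plan '[{"translation": [0, 0, 0], "angular": [0, 0, 0.03], "hand": 0.05}, {"translation": [0, 0, 0], "angular": [0, 0, 0.03], "hand": 0.05}, {"translation": [0, 0, 0], "angular": [0, 0, 0], "hand": 0.05}]'

```text
time_s: 21.22
eef_pos: [0.5774, 0.1068, 0.1165]
eef_rot: [-0.0, 0.988, -0.154, 0.0]
wrist_force: [2.1, 0.7, 3.0]
opening: 0.654
```

```bash
python3 go.py 0.5769 0.1067 0.1164
```

```text
t 21.225 pos [0.5774 0.1068 0.1165] yaw -1.88 tilt [-8.e-04  3.e-04  1.e+00] q [-0.019  0.332  1.669  0.     1.14   1.861] F [2.11 0.66 3.03] T [-0.004 -0.336  0.053] open 0.6541
tool delta [-0.00044  0.00021  0.0001 ]
```

>>> apply_moves --plan '[{"translation": [0, 0, 0], "angular": [0, 0, 0.03], "hand": 0.05}, {"translation": [0, 0, 0], "angular": [0, 0, 0.02], "hand": 0.05}, {"translation": [0, 0, 0], "angular": [0, 0, 0], "hand": 0.05}]'

```text
time_s: 21.6
eef_pos: [0.5773, 0.1068, 0.1165]
eef_rot: [-0.0, 0.984, -0.179, 0.0]
wrist_force: [2.5, 0.7, 4.9]
opening: 0.652
```

```bash
python3 go.py 0.5769 0.1067 0.1164
```

```text
t 21.6 pos [0.5773 0.1068 0.1165] yaw -1.9301 tilt [-7.e-04  4.e-04  1.e+00] q [-0.019  0.332  1.669  0.     1.14   1.911] F [2.49 0.7  4.88] T [ 0.195 -0.424  0.482] open 0.6524
tool delta [-3.9e-04  2.5e-04  8.0e-05]
```

>>> apply_moves --plan '[{"translation": [0, 0, 0], "angular": [0, 0, -0.01], "hand": 0.05}]'

```text
time_s: 21.72
eef_pos: [0.5773, 0.1068, 0.1165]
eef_rot: [-0.0, 0.985, -0.174, 0.0]
wrist_force: [2.0, 0.3, 5.2]
opening: 0.656
```

```bash
python3 go.py 0.5769 0.1067 0.1164
```

```text
t 21.725 pos [0.5773 0.1068 0.1165] yaw -1.9204 tilt [-5.e-04  6.e-04  1.e+00] q [-0.019  0.332  1.669  0.     1.14   1.901] F [2.05 0.25 5.16] T [ 0.175 -0.332 -0.221] open 0.6557
tool delta [-3.5e-04  2.3e-04  7.0e-05]
```

>>> apply_moves --plan '[{"translation": [0, 0, 0], "angular": [0, 0, 0.006], "hand": 0.05}, {"translation": [0, 0, 0], "angular": [0, 0, 0], "hand": 0.05}]'

```text
time_s: 21.98
eef_pos: [0.5773, 0.1068, 0.1165]
eef_rot: [-0.0, 0.984, -0.177, 0.0]
wrist_force: [3.1, 0.6, 5.4]
opening: 0.65
```

```bash
python3 go.py 0.5769 0.1067 0.1164
```

```text
t 21.975 pos [0.5773 0.1068 0.1165] yaw -1.9258 tilt [-6.e-04  5.e-04  1.e+00] q [-0.019  0.332  1.669  0.     1.14   1.906] F [3.09 0.6  5.42] T [ 0.232 -0.42   0.323] open 0.6498
tool delta [-3.5e-04  2.0e-04  6.0e-05]
```

0.32 N m is finger-tight, so I'm letting go and rising straight up.

>>> apply_moves --plan '[{"translation": [0, 0, 0], "angular": [0, 0, 0], "hand": 0.08}, {"translation": [0, 0, 0], "angular": [0, 0, 0], "hand": 0.08}, {"translation": [0, 0, 0], "angular": [0, 0, 0], "hand": 0.08}, {"translation": [0, 0, -0.005], "angular": [0, 0, 0], "hand": 0.08}, {"translation": [0, 0, -0.02], "angular": [0, 0, 0], "hand": 0.08}, {"translation": [0, 0, -0.04], "angular": [0, 0, 0], "hand": 0.08}, {"translation": [0, 0, -0.05], "angular": [0, 0, 0], "hand": 0.08}, {"translation": [0, 0, 0], "angular": [0, 0, 0], "hand": 0.08}]'

```text
time_s: 22.98
eef_pos: [0.5799, 0.1067, 0.2369]
eef_rot: [-0.001, 0.984, -0.177, 0.005]
wrist_force: [-0.2, 0.1, 1.0]
opening: 0.934
```

```bash
python3 go.py 0.5769 0.1067 0.1164; python3 - <<'E'
from h import *
c=cam("side"); print(proj(c,[.577,.1067,.13])); crop(c,*proj(c,[.577,.1067,.12]),45,8,"end")
im=cv2.convertScaleAbs(c["img"][:,:,::-1],alpha=1.6); cv2.imwrite("pics/endfull.png",im)
# expected lid top ellipse home: z=.135
im=cv2.imread("pics/end.png"); u0,v0=[int(k)-45 for k in proj(c,[.577,.1067,.12])]
for z in(.113,.135):
  for a in np.arange(0,6.28,.2):
    q=(proj(c,[.5775+.029*np.cos(a),.1055+.029*np.sin(a),z])-[u0,v0]+.5)*8; cv2.circle(im,(int(q[0]),int(q[1])),2,(0,255,0),-1)
cv2.imwrite("pics/end2.png",cv2.resize(im,(600,600)))
E
```

```text
t 22.975 pos [0.5799 0.1067 0.2369] yaw -1.9259 tilt [-0.0091  0.0032  1.    ] q [-0.019  0.202  1.571  0.     1.359  1.907] F [-0.21  0.09  0.98] T [ 0.026 -0.015 -0.006] open 0.9342
tool delta [-0.00391  0.00146  0.12043]
[261.00551525 193.61977594]
```

View pics/end2.png

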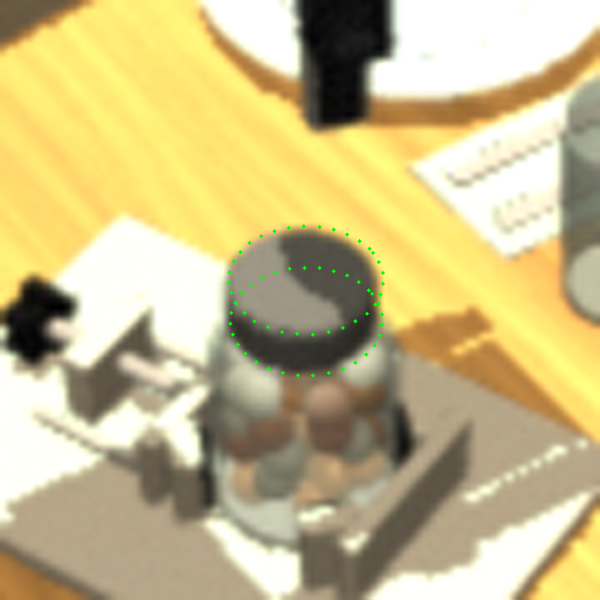

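View pics/endfull.png

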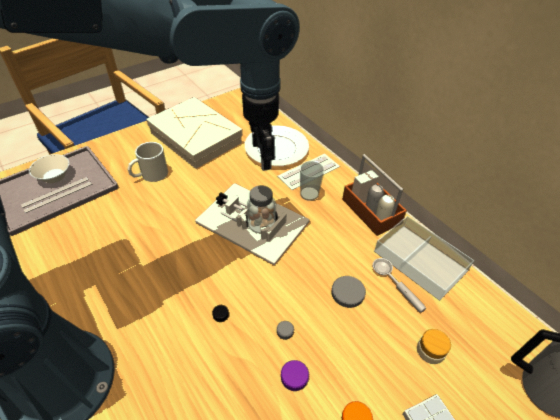

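The side view shows the lid on the neck, its top at (261,190), level and matching the drawn home outline. The fingers are clear and the other things are where they were. Handing in.

```bash
python3 -c "
from bench import ctrl
print(ctrl.hand_in())"
```

```text
the job is handed in; nothing more can be done
None
```

The lid is screwed fully home on the jar, finger-tight and released, and the job is handed in at about 23 s of the 64 s. The hand-in reports no verdict.

- **Pick-up:** I took the middle-sized grey lid, gripping it twice at right angles so it sat centred between the fingers. I then set it on the neck slowly.
- **Centring:** Side forces during the set-down showed the jar's axis about 2 mm farther out in x than the cameras gave (0.577 against 0.575 m). I shifted until they eased.
- **Thread:** The lid's middle touched the thread about 0.9 mm below the rim. Turned backwards about 1 rad it rose to about 2 mm above the rim, then dropped to about 3.2 mm below. The most upward force I read up to then was about 6 N. Turned forwards about 1.65 rad it came to its stop, its middle about 7.9 mm below the rim.
- **Tightness:** The torque rose abruptly and read 0.48 N m once, above the 0.15–0.4 range but under the 0.5 limit. I backed off 0.01 rad, which read −0.22, then turned forward again and let go at about 0.32 N m. I had no way to measure the lid's bearing force after release.
- **Last check:** The side view matches the home outline to about half a pixel, and the lid looks level. The fingers are clear, and everything else visible looks where it was. I compared the other things by eye only.

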